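# Set the rail bracket at its tag and hold the hidden bolt head behind it

## Task

On the utensil-rail stand, slide the blue bracket along the rail by its front lug until its white pointer is in line with the red tag, and let go of the lug. Then reach down into the narrow gap behind the bracket, take the hidden brass bolt head well between the fingers by two of its flats (a spring holds it turned some 17 degrees clockwise as seen from the robot), turn it back square (two of its six flats upright, facing left and right along the rail) against the spring, and hold it from turning, with the bracket still at the tag. Finish while holding it, without letting go at the end, and leave the lemon, shaker, teaspoon and wrench where they lie.

Things in the scene. Friction and masses are not known exactly. Their poses are not given: they have to be found in the camera images.
- stand: Fixed wooden stand 160 (x) x 400 (y) x 158 mm. Origin: centre of its underside, on the worktop; x points away from the robot, y along the rail. Rail 10 mm thick at x = 0, z = 150. End posts: inner faces y = +-180, top z = 158. Back panel: front face x = +52, top z = 152. Gap between bracket plate (rear face x = +8) and panel: 44 mm, open above.
- tag: Small fixed red tag, 20 x 10 x 24 mm, on the strip along the front of the stand's base (stand x = -66 mm, z = 20 mm, its place along y varies). Origin: centre of its underside; axes as the stand's. Its centre line marks where the bracket's pointer belongs along y.
- bracket (a joint): Place of the blue bracket's centre line along stand y, m, -0.105 to 0.105. Slides with 3 N friction (slightly damped), cannot turn or come off, stays where left. Bracket: sleeve round the rail (44 mm along y, stand x -14 to +8, z 139 to 161) and hanging plate (60 mm along y, x +2 to +8, z 82 to 160).
- lug (a point): Grip point at the middle of the bracket's front lug, a block 20 mm wide (stand y), standing out in front of the sleeve from stand x = -12 to -44, z 140 to 164 mm. The point is at stand x = -30, z = 152, on the bracket's centre line. Take it from above with the fingers to its left and right.
- pointer (a point): Lower tip of the white pointer, a tongue 5 mm wide hanging 14 mm below the bracket plate on its centre line: stand x = +5, z = 68 mm.
- bolt_head: Hidden brass hexagon bolt head behind the bracket's plate: 24 mm across flats, 27.7 across corners, 18 mm long along stand x (x = +13.5 to +31.5 mm). Origin: its centre, stand x = +22.5, z = 124 mm, on the bracket's centre line; x along the bolt, parallel to stand x. The brass front nut (20 mm across flats, under the lug) turns with it.
- bolt (a joint): Bolt angle, rad, right-handed about stand +x. 0: two flats of the head upright, facing stand +-y. Positive is clockwise seen from the robot. A spring (about 0.1 N m) keeps it turned to its stop at 0.30 and returns it there whenever it is not held. Friction keeps closing pads from squaring it by themselves: grip it by two flats with the tool tilted alike, then turn the tool about the bolt's axis.
- lemon: Loose yellow lemon, 71 x 53 x 51 mm; origin under its centre. Bystander.
- shaker: Loose glass salt shaker with grey cap, 44 x 44 x 90 mm; origin under its centre. Bystander.
- teaspoon: Loose steel teaspoon, 130 x 26 x 11 mm; origin under its centre. Bystander.
- wrench: Loose wrench, 160 mm long; origin under its centre. Bystander.

How it is judged:
On the way, in this order (a step that is already met when the one before it is completed fails the run):
1. the bracket's pointer is within 8 mm of the tag's centre line along the rail, the lug let go and the bolt head not yet touched (y of pointer in the frame of tag between -0.008 and 0.008 m and contact force between the fingers and anything else below 0.5 N), for 0.2 s.
2. the bolt head is gripped and square (within 0.1 rad), the bracket still at the tag (y of pointer in the frame of tag between -0.008 and 0.008 m and contact force between the fingers and bolt_head above 4 N and value of joint bolt between -0.1 and 0.1 rad and distance between the grasp point and bolt_head below 0.024 m), for 0.3 s.
At the end, for the whole second after the job is handed in: The program finishes holding: fingers press on the bolt head with more than 4 N, the head's centre is within 24 mm of the TCP, the bolt is within 0.1 rad of square and not turning (under 0.05 rad/s), and the bracket's pointer is within 8 mm of the tag's centre line along the rail (all of step 2 and velocity of joint bolt between -0.05 and 0.05 rad/s); the arm keeps its last pose, push and grip.
It fails at once if the lemon is shifted by more than 30 mm (distance of lemon from where it was at the start of the episode above 0.03 m).
It fails at once if the salt shaker is shifted by more than 30 mm (distance of shaker from where it was at the start of the episode above 0.03 m).
It fails at once if the teaspoon is shifted by more than 30 mm (distance of teaspoon from where it was at the start of the episode above 0.03 m).
It fails at once if the wrench is shifted by more than 30 mm (distance of wrench from where it was at the start of the episode above 0.03 m).
It also fails if it takes over 45 s, if anything falls off the work surface, if the arm or the gripper's body presses on something with over 40 N, if the wrist force passes 120 N, or if a joint passes its speed limit or range.

## Robot

A 7-joint arm with a two-finger parallel gripper is mounted at the origin on a cart in front of the work surface, level with it; the furniture and walls round the work are solid. World frame = base frame: x ahead of the robot, y to its left, z up, the work surface at z = 0. Lengths are in m, angles in rad, forces in N, time in s.
With the tool pointing down it reaches from about 0.425 to 0.875 m from the base axis. Payload 4.7 kg.
Tool frame: the origin (TCP) lies between the finger pads, 19 mm behind the fingertips; this is the grasp point; z points along the fingers, y is the line along which they close (so a half turn about z gives the same grasp; the last joint's range is limited). The gripper opens to 87 mm and grips with 3 to 60 N. Pads are 19 mm wide; open, the fingers measure 117 mm over their backs; the gripper's body (75 mm by 190 mm) begins 51 mm behind the grasp point.
Start: joints at [1.17, 0.321, -0.07, 1.45, 0.023, 1.371, -0.057], TCP at [0.262, -0.595, 0.241] pointing down, gripper open.
Joint ranges: [-2.86, 2.86], [-0.3, 2.09], [-1.38, 1.24], [0.06, 2.45], [-1.56, 4.7], [0.09, 2.05], [-2.69, 2.69]. Speed limits (rad/s): [2.57, 2.57, 3.14, 3.14, 3.14, 3.14, 3.14].

## Interface

Orientations are given as a unit quaternion [w, x, y, z].
In Python, from plant import ctrl gives the robot as it stands.
- The arm moves only by the tool send_rows, never from a script. Its argument "deltas" is a list of rows, each a list of 6 numbers: the shift along the tool's x, y, z each as a share of 0.03 m, from -1 to 1, then the turn, a rotation vector about the tool's x, y, z each as a share of 180 degrees, from -1 to 1. In form: [[tx, ty, tz, wx, wy, wz], ...]. A call has exactly 8 rows; each row shifts and turns the commanded pose from where the row before left it, along the tool's axes as they then stand; what a row does not reach is not made up. A row lasts 1/12 s, in which the tool goes at most 41.7 mm and 7.16 degrees, less where a joint would pass 70% of its speed; a pose out of reach is approached as far as the arm can. A call with a number of a shift or a turn outside -1 to 1 is refused whole. A call with a gripper value outside its range is refused whole. "gripper" is the opening, from 0 (shut) to 1 (fully open), set as the call begins (left out, the last holds). The fingers move at their own pace and stop on an object; "force" is the grip in N (left out, the last holds). Time passes only in rows, so rows that do not move let the fingers close, or fill a call up. It gives the time, the measured TCP pose, the force, the opening and the grip force at its end, in the units of the state.
- ctrl.get_obs(): the state, without advancing time (a new reading comes with each control period).
- ctrl.get_image(name): name is "scene" or "top" or "wrist"; returns the picture (420x560x3 uint8, blue, green, red); there is no depth.
- ctrl.calibration(name): a dict with "fx", "fy", "cx", "cy" (pixels), "rvec" (rotation vector, rad) and "tvec" (3), from world to camera coordinates, as OpenCV has them. Camera axes: x right, y down, z forward; pixel columns grow to the right and rows downward; lengths in m; the calibration is good to about 2 mm. A picture is of the moment at which its call begins: read the wrist's pose just before it. calibration takes no time and is no camera call; for the wrist camera it gives the pose at the moment of the call.
- ctrl.job_done(): hands the job in; it is judged then, once.
The state is a dict: "t": time; "joint_pos": joint angles; "dq": joint speeds; "joint_torque": joint torques, N m; "position": TCP position; "tcp_rot": TCP orientation; "force": force on the tool from outside, world axes, zero at the start; "moment": the same for the moment, N m; "gripper_width": opening from 0.0 (shut) to 1.0 (fully open); "gripper_force": force on a finger pad.
Only numpy, scipy, OpenCV 4.12 (cv2) and the standard library are available. Lean on these libraries where they do the work, as an engineer would, in place of code of your own. Each camera call takes 0.05 s, during which the arm holds its last target. There are 200 camera calls.

## Working session

There is one attempt and no reset: what is moved stays moved. The work goes in short steps, Python scripts to look and compute and a tool call to move; the robot and the scene stay as the last step left them, time stands still between calls to the robot, and variables do not carry over. Pictures are saved under pics/ and viewed, at most 10 in all, crops included, and the job is handed in when it is done.

Besides the shell and the picture viewer there is one more tool, called after "Call:" as a command line: name --pt "numbers of a row" for each row, then --argument value for the rest. send_rows: Moves the arm, as the interface text tells. Shift numbers are shares of 0.03 m and turn numbers shares of 180 degrees, none past 1 either way. Its arguments: {"type":"object","properties":{"deltas":{"type":"array"},"gripper":{"type":"number"},"force":{"type":"number"}},"required":["deltas"]}

```bash
mkdir -p pics; python3 - <<'E'
from plant import ctrl
import cv2
o=ctrl.get_obs();print(o)
for n in("scene","top"):
    c=ctrl.calibration(n);print(n,c);cv2.imwrite(f"pics/{n}0.png",ctrl.get_image(n))
E
```

```text
{'t': 0.0, 'joint_pos': array([ 1.17009309,  0.32184931, -0.07008621,  1.45171624,  0.02262313,
        1.37080048, -0.05688824]), 'dq': array([-3.37760435e-05,  1.22373807e-03, -1.18973870e-03, -1.97753472e-03,
        2.05616324e-03,  6.44252508e-04, -7.25108966e-04]), 'joint_torque': array([-5.03824904e-04, -4.91292679e+01, -4.04128404e-01, -3.12524593e+01,
       -6.39816304e-02,  4.37782297e-02,  1.80176758e-04]), 'position': array([ 0.26168811, -0.59440659,  0.24012372]), 'tcp_rot': array([-9.57360129e-04,  9.78563715e-01,  2.05941906e-01, -2.64135292e-04]), 'force': array([-0.26675971, -0.89790212,  0.23994191]), 'moment': array([-0.03847336, -0.00947988, -0.01047517]), 'gripper_force': 0.0, 'gripper_width': 0.9984992088849322}
scene {'fx': 518.7399139635081, 'fy': 518.7399139635081, 'cx': 283.8952405097229, 'cy': 213.7329157812135, 'rvec': array([ 0.73078364, -2.25873997,  1.53782647]), 'tvec': array([0.29706824, 0.32768883, 0.61863963])}
top {'fx': 488.4801556414965, 'fy': 488.4801556414965, 'cx': 287.8646409718613, 'cy': 208.57364117206154, 'rvec': array([ 2.11299867, -2.15423599,  0.18267562]), 'tvec': array([-0.21926245,  0.54726266,  0.97040605])}
```

View pics/scene0.png

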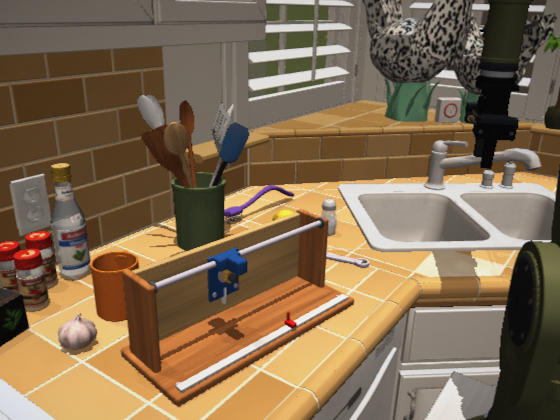

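View pics/top0.png

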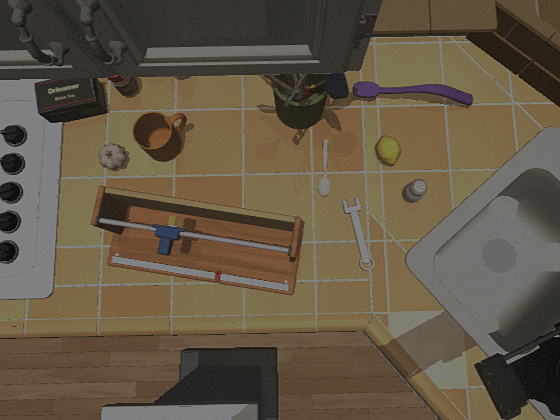

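The stand is on the left of the worktop, with the bracket near (168,237) and the tag near (218,276) in the top view. I'll enlarge both views to pick feature points.

```bash
python3 - <<'E'
import cv2
a=cv2.imread("pics/top0.png")[178:302,85:315];cv2.imwrite("pics/topc.png",cv2.resize(cv2.convertScaleAbs(a,alpha=1.5),None,fx=3.4,fy=3.4,interpolation=cv2.INTER_CUBIC))
a=cv2.imread("pics/scene0.png")[205:395,115:365];cv2.imwrite("pics/scenec.png",cv2.resize(cv2.convertScaleAbs(a,alpha=1.3),None,fx=3,fy=3,interpolation=cv2.INTER_CUBIC))
E
```

```text
(no output)
```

View pics/topc.png

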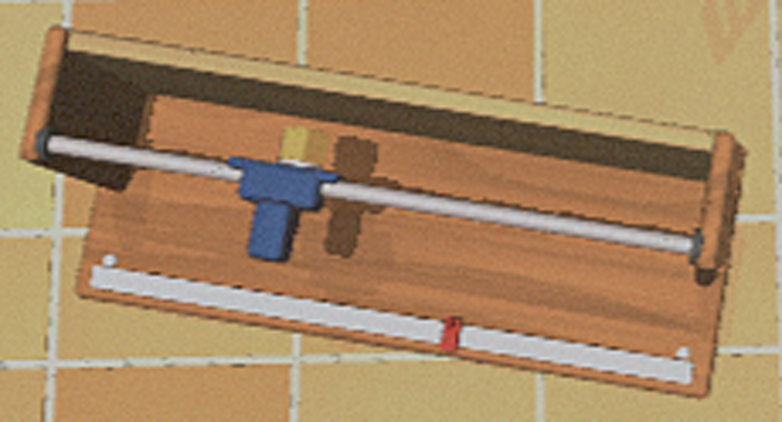

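View pics/scenec.png

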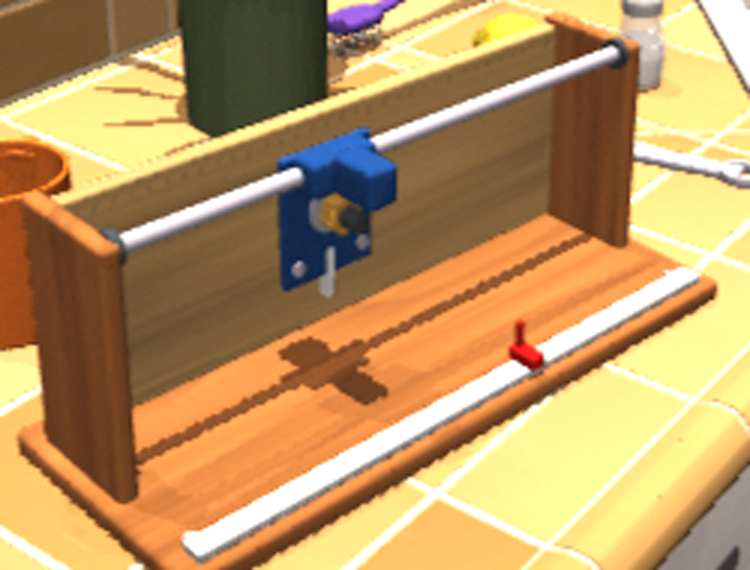

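The top crop shows the rail ends at about (48,145) and (697,245), the lug top centred at (272,230) and the tag at (451,333). The scene crop shows the rail ends at (122,245) and (617,52), the pointer tip at (327,297) and the tag pin top at (519,322). Next I fit the stand's pose from these.

```bash
cat > h.py <<'E'
from plant import ctrl
import numpy as np,cv2
from scipy.spatial.transform import Rotation as R
from scipy.optimize import least_squares
def proj(n,P,cal=None):
    c=cal or ctrl.calibration(n);K=np.array([[c['fx'],0,c['cx']],[0,c['fy'],c['cy']],[0,0,1]])
    return cv2.projectPoints(np.array(P,float),c['rvec'],c['tvec'],K,None)[0][:,0]
def s2w(p,s):
    return np.c_[R.from_euler('z',s[2]).apply(p)+[s[0],s[1],0]]
E
python3 - <<'E'
from h import *
T=lambda u,v:(85+u/3.4,178+v/3.4)
S=lambda u,v:(115+u/3,205+v/3)
B,G='B','G'
ob=[("top",(0,.178,.150),T(48,145)),("top",(0,-.178,.150),T(697,245)),
("top",(-.08,.2,.0),T(77,295)),("top",(-.08,-.2,.0),T(707,397)),
("top",(.052,.18,.152),T(68,52)),("top",(.052,-.18,.152),T(708,152)),
("scene",(0,.178,.150),S(122,245)),("scene",(0,-.178,.150),S(617,52)),
("scene",(.052,.18,.152),S(64,208)),("scene",(.052,-.18,.152),S(555,28)),
("top",(-.028,B,.164),T(271,230)),("scene",(.002,B,.068),S(327,297)),
("top",(-.066,G,.032),T(451,333)),("scene",(-.066,G,.030),S(526,351))]
cal={n:ctrl.calibration(n) for n in("top","scene")}
def f(p,full=False):
    r=[]
    for n,q,uv in ob:
        q=[p[3] if a=='B' else p[4] if a=='G' else a for a in q]
        r.append(proj(n,s2w(np.array([q]),p),cal[n])[0]-uv)
    return np.ravel(r)
s=least_squares(f,[.5,.2,0,0,0],loss='soft_l1')
print(s.x);print(f(s.x).reshape(-1,2).round(1))
p=s.x
for q in [(-.03,p[3],.152),(-.03,p[4],.152),(.0225,p[4],.124)]:print(s2w(np.array([q]),p))
E
```

```text
[ 0.4777284  -0.05569927 -0.17486773  0.04880512 -0.03772619]
[[ 1.1  0.3]
 [-0.5  0.5]
 [ 0.9  1.3]
 [ 0.8  0.8]
 [-0.1  0.1]
 [ 1.7  0.2]
 [-2.   0.5]
 [-1.5 -0.1]
 [-3.2 -1. ]
 [-0.3 -1.2]
 [-1.1  0.2]
 [ 0.7 -0.6]
 [-0.5  0.5]
 [-0.1 -2. ]]
[[ 0.45667692 -0.00241912  0.152     ]]
[[ 0.44162239 -0.08763078  0.152     ]]
[[ 0.49332174 -0.09676462  0.124     ]]
```

```bash
cat >> h.py <<'E'
ST=[0.4777,-0.0557,-0.175]; YB,YT=.0488,-.0377
def pose(p,tilt=0,lift=0,y=YT):
    """stand point p=(x,z) at y -> world pos, Rotation; tilt about stand +x, lift along tool back"""
    r=R.from_euler('z',ST[2])*R.from_euler('x',tilt)*R.from_euler('x',np.pi)
    return s2w(np.array([[p[0],y,p[1]]]),ST)[0]-r.apply([0,0,lift]),r
def cur():
    o=ctrl.get_obs();q=o['tcp_rot'];return o,np.array(o['position']),R.from_quat(q[[1,2,3,0]])
def plan(P,r,n):
    o,p,r0=cur()
    w=(r0.inv()*r).as_rotvec()
    print('t',o['t'],'tool err mm',(r0.inv().apply(P-p)*1e3).round(1),'deg',np.degrees(w).round(2),'F',o['force'].round(1),o['gripper_width'].round(3),o['gripper_force'])
    for i in range(n):
        print(np.r_[(r0*R.from_rotvec(w*i/n)).inv().apply((P-p)/n)/.03,w/n/np.pi].round(3).tolist())
E
python3 - <<'E'
from h import *
P,r=pose((-.03,.24),y=YB);print(P);plan(P,r,24)
E
```

```text
[ 0.45665468 -0.0024221   0.24      ]Traceback (most recent call last):
  File "<stdin>", line 2, in <module>
  File "h.py", line 20, in plan
    print('t',o['t'],'tool err mm',(r0.inv().apply(P-p)*1e3).round(1),'deg',np.degrees(w).round(2),'F',o['force'].round(1),o['gripper_width'].round(3),o['gripper_force'])
                                                                                                                           ^^^^^^^^^^^^^^^^^^^^^^^^
AttributeError: 'float' object has no attribute 'round'
```

```bash
sed -i "s/o\['gripper_width'\].round(3)/round(o['gripper_width'],3)/" h.py
python3 - <<'E'
from h import *
P,r=pose((-.03,.24),y=YB);plan(P,r,24)
E
```

```text
t 0.1 tool err mm [ 417.  -463.3    1. ] deg [-9.00e-02  3.00e-02  3.38e+01] F [-0.6 -0.7 -0.9] 0.999 0.0
[0.579, -0.643, 0.001, -0.0, 0.0, 0.008]
[0.563, -0.657, 0.001, -0.0, 0.0, 0.008]
[0.547, -0.671, 0.001, -0.0, 0.0, 0.008]
[0.53, -0.684, 0.001, -0.0, 0.0, 0.008]
[0.513, -0.697, 0.001, -0.0, 0.0, 0.008]
[0.496, -0.71, 0.001, -0.0, 0.0, 0.008]
[0.478, -0.722, 0.001, -0.0, 0.0, 0.008]
[0.461, -0.733, 0.001, -0.0, 0.0, 0.008]
[0.442, -0.744, 0.001, -0.0, 0.0, 0.008]
[0.424, -0.755, 0.001, -0.0, 0.0, 0.008]
[0.405, -0.765, 0.001, -0.0, 0.0, 0.008]
[0.386, -0.775, 0.001, -0.0, 0.0, 0.008]
[0.367, -0.784, 0.001, -0.0, 0.0, 0.008]
[0.348, -0.793, 0.001, -0.0, 0.0, 0.008]
[0.328, -0.801, 0.001, -0.0, 0.0, 0.008]
[0.308, -0.809, 0.001, -0.0, 0.0, 0.008]
[0.288, -0.816, 0.001, -0.0, 0.0, 0.008]
[0.268, -0.823, 0.001, -0.0, 0.0, 0.008]
[0.248, -0.829, 0.001, -0.0, 0.0, 0.008]
[0.228, -0.835, 0.001, -0.0, 0.0, 0.008]
[0.207, -0.841, 0.001, -0.0, 0.0, 0.008]
[0.186, -0.845, 0.001, -0.0, 0.0, 0.008]
[0.165, -0.85, 0.001, -0.0, 0.0, 0.008]
[0.144, -0.854, 0.0, -0.0, 0.0, 0.008]
```

Call:
send_rows --pt "0.58 -0.64 0 0 0 0.008" --pt "0.56 -0.66 0 0 0 0.008" --pt "0.55 -0.67 0 0 0 0.008" --pt "0.53 -0.68 0 0 0 0.008" --pt "0.51 -0.7 0 0 0 0.008" --pt "0.5 -0.71 0 0 0 0.008" --pt "0.48 -0.72 0 0 0 0.008" --pt "0.46 -0.73 0 0 0 0.008" --gripper 1

```text
t: 0.77
position: [0.3275, -0.3964, 0.2408]
tcp_rot: [-0.0, 0.994, 0.106, -0.0]
force: [0.4, -1.3, -0.5]
gripper_width: 0.999
gripper_force: 0.0
```

Call:
send_rows --pt "0.44 -0.74 0 0 0 0.008" --pt "0.42 -0.76 0 0 0 0.008" --pt "0.41 -0.77 0 0 0 0.008" --pt "0.39 -0.78 0 0 0 0.008" --pt "0.37 -0.78 0 0 0 0.008" --pt "0.35 -0.79 0 0 0 0.008" --pt "0.33 -0.8 0 0 0 0.008" --pt "0.31 -0.81 0 0 0 0.008"

```text
t: 1.43
position: [0.3939, -0.1994, 0.2409]
tcp_rot: [0.0, 1.0, 0.006, -0.0]
force: [0.8, -1.0, 0.3]
gripper_width: 0.998
gripper_force: 0.0
```

```bash
python3 - <<'E'
from h import *
P,r=pose((-.03,.24),y=YB);plan(P,r,8)
E
```

```text
t 1.4333 tool err mm [  65.  -196.3    0.9] deg [ 0.    0.03 10.68] F [ 0.8 -1.   0.3] 0.998 0.0
[0.271, -0.818, 0.004, 0.0, 0.0, 0.007]
[0.252, -0.824, 0.004, 0.0, 0.0, 0.007]
[0.232, -0.83, 0.004, 0.0, 0.0, 0.007]
[0.213, -0.835, 0.004, 0.0, 0.0, 0.007]
[0.193, -0.84, 0.004, 0.0, 0.0, 0.007]
[0.174, -0.844, 0.004, 0.0, 0.0, 0.007]
[0.154, -0.848, 0.004, 0.0, 0.0, 0.007]
[0.134, -0.851, 0.004, 0.0, 0.0, 0.007]
```

Call:
send_rows --pt "0.28 -0.82 0 0 0 0.0075" --pt "0.25 -0.82 0 0 0 0.0075" --pt "0.23 -0.83 0 0 0 0.0075" --pt "0.21 -0.83 0 0 0 0.0075" --pt "0.19 -0.84 0 0 0 0.0075" --pt "0.17 -0.84 0 0 0 0.0075" --pt "0.15 -0.85 0 0 0 0.0075" --pt "0.13 -0.85 0 0 0 0.0075" --gripper 0.65

```text
t: 2.1
position: [0.4561, -0.0027, 0.241]
tcp_rot: [0.0, 0.996, -0.088, -0.0]
force: [-0.4, 0.1, -0.3]
gripper_width: 0.657
gripper_force: 0.0
```

```bash
python3 - <<'E'
from h import *
P,r=pose((-.03,.157),y=YB);plan(P,r,8)
import cv2
q,cal=cur(),ctrl.calibration("wrist")
im=ctrl.get_image("wrist")
for y,c in((YB,(0,255,0)),(YT,(255,0,255))):
  for p in([-.012,y,.164],[-.044,y,.164],[-.066,y,.02]):
    u=proj("wrist",s2w(np.array([p]),ST),cal)[0];cv2.circle(im,tuple(int(v) for v in u),3,c,1)
cv2.imwrite("pics/w1.png",im)
E
```

```text
t 2.1 tool err mm [ 0.5 -0.4 84. ] deg [ 0.02  0.02 -0.12] F [-0.4  0.1 -0.3] 0.657 0.0
[0.002, -0.002, 0.35, 0.0, 0.0, -0.0]
[0.002, -0.002, 0.35, 0.0, 0.0, -0.0]
[0.002, -0.002, 0.35, 0.0, 0.0, -0.0]
[0.002, -0.002, 0.35, 0.0, 0.0, -0.0]
[0.002, -0.002, 0.35, 0.0, 0.0, -0.0]
[0.002, -0.002, 0.35, 0.0, 0.0, -0.0]
[0.002, -0.002, 0.35, 0.0, 0.0, -0.0]
[0.002, -0.002, 0.35, 0.0, 0.0, -0.0]
```

View pics/w1.png

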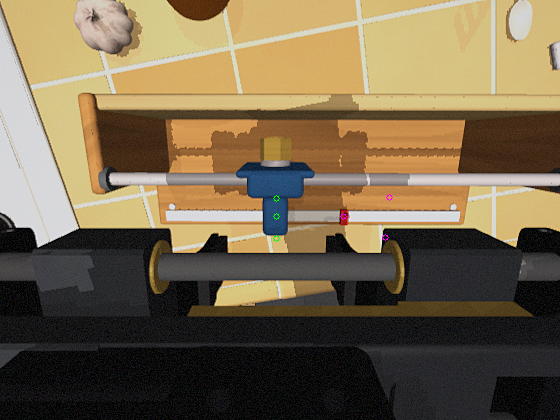

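The wrist view puts the lug front at (275,234), against a predicted (276,238). The tag at (344,216) matches its prediction. I'll descend now.

Call:
send_rows --pt "0.01 0 0.35 0 0 0" --pt "0.01 0 0.35 0 0 0" --pt "0 -0.01 0.35 0 0 0" --pt "0 0 0.35 0 0 0" --pt "0 0 0.35 0 0 0" --pt "0 0 0.35 0 0 0" --pt "0 0 0.35 0 0 0" --pt "0 0 0.35 0 0 0"

```text
t: 2.82
position: [0.4567, -0.004, 0.156]
tcp_rot: [0.0, 0.996, -0.088, -0.0]
force: [0.6, -0.3, 0.0]
gripper_width: 0.653
gripper_force: 0.0
```

Call:
send_rows --pt "0 0 0 0 0 0" --pt "0 0 0 0 0 0" --pt "0 0 0 0 0 0" --pt "0 0 0 0 0 0" --pt "0 0 0 0 0 0" --pt "0 0 0 0 0 0" --pt "0 0 0 0 0 0" --pt "0 0 0 0 0 0" --gripper 0 --force 15

```text
t: 3.48
position: [0.4573, -0.0031, 0.1577]
tcp_rot: [-0.0, 0.996, -0.088, 0.001]
force: [0.1, 1.6, 1.7]
gripper_width: 0.226
gripper_force: 15.0
```

```bash
python3 - <<'E'
from h import *
P,r=pose((-.03,.157),y=YT);plan(P,r,8)
E
```

```text
t 3.4833 tool err mm [-0.7 85.9  0.6] deg [-0.04 -0.06 -0.04] F [0.1 1.6 1.7] 0.226 15.000035483390093
[-0.003, 0.358, 0.003, -0.0, -0.0, -0.0]
[-0.003, 0.358, 0.003, -0.0, -0.0, -0.0]
[-0.003, 0.358, 0.003, -0.0, -0.0, -0.0]
[-0.003, 0.358, 0.003, -0.0, -0.0, -0.0]
[-0.003, 0.358, 0.003, -0.0, -0.0, -0.0]
[-0.003, 0.358, 0.003, -0.0, -0.0, -0.0]
[-0.003, 0.358, 0.003, -0.0, -0.0, -0.0]
[-0.003, 0.358, 0.003, -0.0, -0.0, -0.0]
```

Call:
send_rows --pt "0 0.1 0 0 0 0" --pt "0 0.2 0 0 0 0" --pt "0 0.25 0 0 0 0" --pt "0 0.25 0 0 0 0" --pt "0 0.25 0 0 0 0" --pt "0 0.25 0 0 0 0" --pt "0 0.25 0 0 0 0" --pt "0 0.25 0 0 0 0"

```text
t: 4.15
position: [0.4474, -0.058, 0.1577]
tcp_rot: [0.0, 0.996, -0.088, 0.0]
force: [-1.2, 2.9, 5.2]
gripper_width: 0.23
gripper_force: 15.0
```

Call:
send_rows --pt "0 0.25 0 0 0 0" --pt "0 0.25 0 0 0 0" --pt "0 0.25 0 0 0 0" --pt "0 0.2 0 0 0 0" --pt "0 0.11 0 0 0 0" --pt "0 0 0 0 0 0" --pt "0 0 0 0 0 0" --pt "0 0 0 0 0 0"

```text
t: 4.82
position: [0.4415, -0.0905, 0.1577]
tcp_rot: [0.001, 0.996, -0.089, 0.0]
force: [-0.8, -0.1, 5.6]
gripper_width: 0.224
gripper_force: 15.0
```

```bash
python3 - <<'E'
from h import *
P,r=pose((-.03,.157),y=YT);plan(P,r,1)
im=ctrl.get_image("scene")[205:395,115:365];cv2.imwrite("pics/scene2.png",cv2.resize(cv2.convertScaleAbs(im,alpha=1.3),None,fx=3,fy=3,interpolation=cv2.INTER_CUBIC))
for p in ([.005,YT,.068],[-.066,YT,.03]):print(((proj("scene",s2w(np.array([p]),ST))[0]-[115,205])*3).round())
E
```

```text
t 4.8167 tool err mm [-0.4 -2.9  0.7] deg [ 0.12 -0.02 -0.14] F [-0.8 -0.1  5.6] 0.224 15.00957180862315
[-0.014, -0.096, 0.022, 0.001, -0.0, -0.001]
[441. 240.]
[526. 345.]
```

View pics/scene2.png

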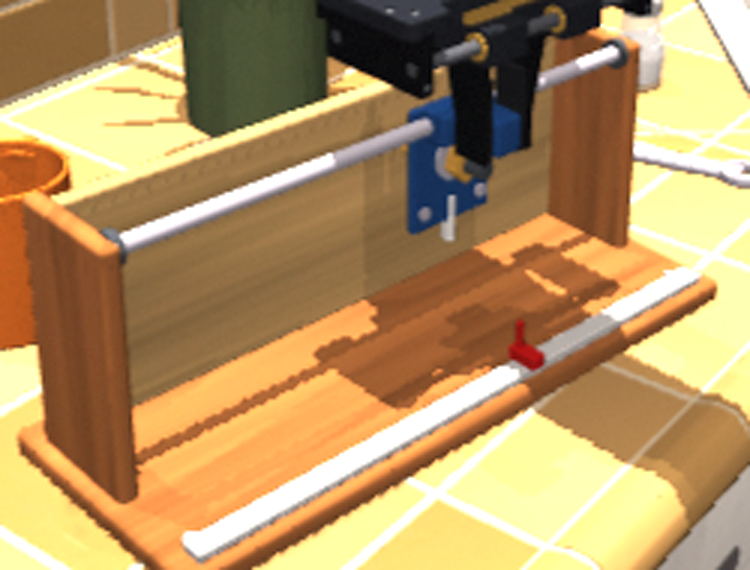

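The pointer tip is at (448,240), against (441,240) predicted for exact alignment, so the bracket overshot by about 3–4 mm. I'll nudge it back, release, and rise.

Call:
send_rows --pt "0 -0.03 0 0 0 0" --pt "0 -0.04 0 0 0 0" --pt "0 -0.04 0 0 0 0" --pt "0 -0.01 0 0 0 0" --pt "0 0 0 0 0 0" --pt "0 0 0 0 0 0" --pt "0 0 0 0 0 0" --pt "0 0 0 0 0 0"

```text
t: 5.53
position: [0.442, -0.0881, 0.1576]
tcp_rot: [0.002, 0.996, -0.089, 0.0]
force: [-1.7, -2.7, 4.5]
gripper_width: 0.225
gripper_force: 15.0
```

Call:
send_rows --pt "0 0 0 0 0 0" --pt "0 0 0 0 0 0" --pt "0 0 0 0 0 0" --pt "0 0 0 0 0 0" --pt "0 0 0 0 0 0" --pt "0 0 0 0 0 0" --pt "0 0 0 0 0 0" --pt "0 0 0 0 0 0" --gripper 0.65

```text
t: 6.2
position: [0.4424, -0.0846, 0.1572]
tcp_rot: [0.0, 0.996, -0.088, -0.0]
force: [0.4, -0.6, -0.8]
gripper_width: 0.637
gripper_force: 0.0
```

Call:
send_rows --pt "0 0 -0.1 0 0 0" --pt "0 0 -0.3 0 0 0" --pt "0 0 -0.4 0 0 0" --pt "0 0 -0.5 0 0 0" --pt "0 0 -0.5 0 0 0" --pt "0 0 -0.5 0 0 0" --pt "0 0 -0.5 0 0 0" --pt "0 0 -0.3 0 0 0"

```text
t: 6.87
position: [0.4433, -0.0847, 0.2527]
tcp_rot: [0.0, 0.996, -0.088, 0.001]
force: [0.5, 0.5, -0.4]
gripper_width: 0.652
gripper_force: 0.0
```

```bash
python3 - <<'E'
from h import *
for n in("scene","wrist"):
    cal=ctrl.calibration(n);im=ctrl.get_image(n)
    for p in ([.005,YT,.068],[-.066,YT,.03],[.0315,YT,.136],[-.044,YT,.164]):
        u=proj(n,s2w(np.array([p]),ST),cal)[0];print(n,u.round(1))
    if n=="scene": im=cv2.resize(cv2.convertScaleAbs(im[225:355,190:365],alpha=1.2),(560,416),interpolation=cv2.INTER_CUBIC);a=im
    else: cv2.imwrite("pics/w3.png",np.vstack([a,im])[:, :] if 0 else im); cv2.imwrite("pics/both.png",cv2.resize(np.vstack([a,im]),(402,600)))
cv2.imwrite("pics/s3.png",a)
P,r=pose((.0235,.25),y=YT,lift=.0);plan(P,r,8)
E
```

```text
scene [262.  284.9]
scene [290.2 320. ]
scene [252.1 245.1]
scene [283.2 244.5]
wrist [279. 166.]
wrist [278.7 218.6]
wrist [279.9 142.6]
wrist [280.2 236.1]
t 6.9667 tool err mm [52.   3.   2.5] deg [ 0.05 -0.22 -0.05] F [0.2 1.5 0.3] 0.65 0.0
[0.217, 0.013, 0.01, 0.0, -0.0, -0.0]
[0.217, 0.013, 0.01, 0.0, -0.0, -0.0]
[0.217, 0.013, 0.01, 0.0, -0.0, -0.0]
[0.217, 0.013, 0.01, 0.0, -0.0, -0.0]
[0.217, 0.013, 0.01, 0.0, -0.0, -0.0]
[0.217, 0.013, 0.01, 0.0, -0.0, -0.0]
[0.217, 0.013, 0.01, 0.0, -0.0, -0.0]
[0.217, 0.013, 0.01, 0.0, -0.0, -0.0]
```

View pics/w3.png

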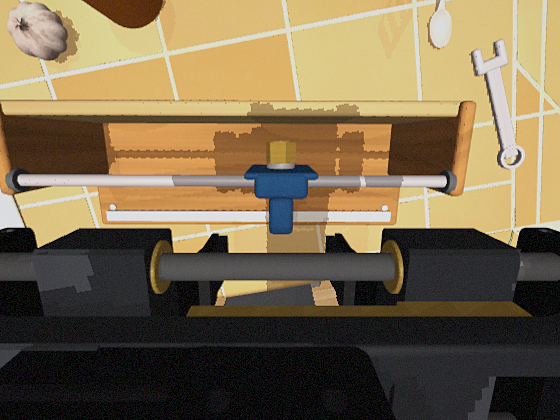

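View pics/s3.png

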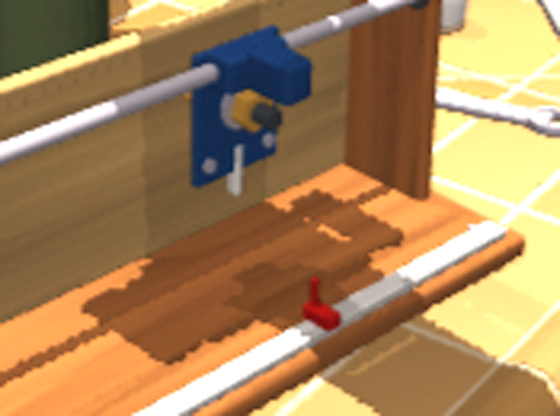

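The pointer is at (264,285) in full-image pixels and the lug is centred at column 281 in the wrist view. That puts the bracket within about 1–2 mm of the tag, with the lug free. Next I go over the gap with the tool tilted.

```bash
python3 - <<'E'
from h import *
P,r=pose((.0235,.124),tilt=.28,y=-.0385,lift=.11);plan(P,r,8);print(P)
P2,_=pose((.0235,.124),tilt=.28,y=-.0385,lift=.014);print(P2)
E
```

```text
t 6.9667 tool err mm [51.9 34.2 22.8] deg [16.09 -0.22 -0.02] F [0.2 1.5 0.3] 0.65 0.0
[0.216, 0.142, 0.095, 0.011, -0.0, -0.0]
[0.216, 0.146, 0.09, 0.011, -0.0, -0.0]
[0.216, 0.149, 0.085, 0.011, -0.0, -0.0]
[0.216, 0.152, 0.079, 0.011, -0.0, -0.0]
[0.216, 0.154, 0.074, 0.011, -0.0, -0.0]
[0.217, 0.157, 0.068, 0.011, -0.0, -0.0]
[0.217, 0.159, 0.063, 0.011, -0.0, -0.0]
[0.217, 0.161, 0.057, 0.011, -0.0, -0.0]
[ 0.48884518 -0.12763833  0.2297161 ]
[ 0.49346429 -0.1015134   0.13745478]
```

Call:
send_rows --pt "0.22 0.14 0.09 0.011 0 0" --pt "0.22 0.15 0.09 0.011 0 0" --pt "0.22 0.15 0.08 0.011 0 0" --pt "0.22 0.15 0.08 0.011 0 0" --pt "0.22 0.15 0.07 0.011 0 0" --pt "0.22 0.16 0.07 0.011 0 0" --pt "0.21 0.16 0.06 0.011 0 0" --pt "0.21 0.16 0.06 0.011 0 0" --gripper 0.5

```text
t: 7.63
position: [0.4877, -0.1277, 0.2269]
tcp_rot: [-0.138, 0.986, -0.087, 0.012]
force: [0.0, 0.6, 0.3]
gripper_width: 0.499
gripper_force: 0.0
```

```bash
python3 - <<'E'
from h import *
P,r=pose((.0235,.124),tilt=.28,y=-.0385,lift=.014);plan(P,r,8)
E
```

```text
t 7.6333 tool err mm [ 1.2 -1.2 93.3] deg [ 0.09  0.05 -0.07] F [0.  0.6 0.3] 0.499 0.0
[0.005, -0.005, 0.389, 0.0, 0.0, -0.0]
[0.005, -0.005, 0.389, 0.0, 0.0, -0.0]
[0.005, -0.005, 0.389, 0.0, 0.0, -0.0]
[0.005, -0.005, 0.389, 0.0, 0.0, -0.0]
[0.005, -0.005, 0.389, 0.0, 0.0, -0.0]
[0.005, -0.005, 0.389, 0.0, 0.0, -0.0]
[0.005, -0.004, 0.389, 0.0, 0.0, -0.0]
[0.005, -0.004, 0.389, 0.0, 0.0, -0.0]
```

Call:
send_rows --pt "0.02 -0.02 0.2 0 0 0" --pt "0.02 -0.02 0.25 0 0 0" --pt "0 0 0.25 0 0 0" --pt "0 0 0.25 0 0 0" --pt "0 0 0.25 0 0 0" --pt "0 0 0.25 0 0 0" --pt "0 0 0.25 0 0 0" --pt "0 0 0.2 0 0 0"

```text
t: 8.3
position: [0.4918, -0.1107, 0.1725]
tcp_rot: [-0.137, 0.987, -0.087, 0.012]
force: [-0.1, -0.6, -0.4]
gripper_width: 0.5
gripper_force: 0.0
```

Call:
send_rows --pt "0 0 0.2 0 0 0" --pt "0 0 0.2 0 0 0" --pt "0 0 0.2 0 0 0" --pt "0 0 0.15 0 0 0" --pt "0 0 0.12 0 0 0" --pt "0 0 0.1 0 0 0" --pt "0 0 0.06 0 0 0" --pt "0 0 0 0 0 0"

```text
t: 8.97
position: [0.4933, -0.1028, 0.1433]
tcp_rot: [-0.137, 0.987, -0.087, 0.012]
force: [0.3, -0.1, -0.2]
gripper_width: 0.501
gripper_force: 0.0
```

```bash
python3 - <<'E'
from h import *
P,r=pose((.0235,.124),tilt=.28,y=-.0385,lift=.014);plan(P,r,1)
cv2.imwrite("pics/w4.png",ctrl.get_image("wrist"))
E
```

```text
t 8.9667 tool err mm [-0.1  0.3  6. ] deg [ 0.2   0.01 -0.05] F [ 0.3 -0.1 -0.2] 0.501 0.0
[-0.004, 0.011, 0.201, 0.001, 0.0, -0.0]
```

View pics/w4.png

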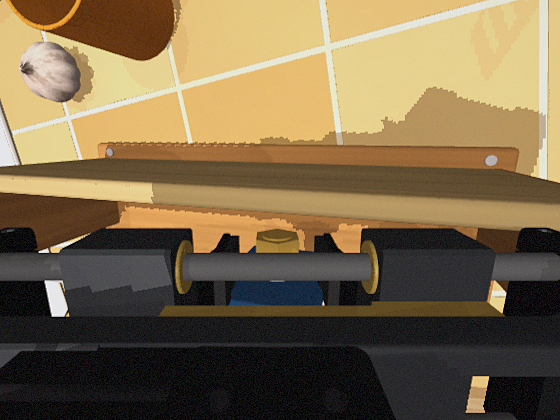

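The head at column 278 is centred between the fingers (about 225 and 330), and the flats line up with the tool. I'll go the last 6 mm down and close.

Call:
send_rows --pt "0 0 0.05 0 0 0" --pt "0 0 0.05 0 0 0" --pt "0 0 0.05 0 0 0" --pt "0 0 0.03 0 0 0" --pt "0 0 0.02 0 0 0" --pt "0 0 0 0 0 0" --pt "0 0 0 0 0 0" --pt "0 0 0 0 0 0"

```text
t: 9.68
position: [0.4938, -0.1014, 0.1379]
tcp_rot: [-0.137, 0.987, -0.087, 0.012]
force: [0.2, -0.0, -0.8]
gripper_width: 0.502
gripper_force: 0.0
```

Call:
send_rows --pt "0 0 0 0 0 0" --pt "0 0 0 0 0 0" --pt "0 0 0 0 0 0" --pt "0 0 0 0 0 0" --pt "0 0 0 0 0 0" --pt "0 0 0 0 0 0" --pt "0 0 0 0 0 0" --pt "0 0 0 0 0 0" --gripper 0 --force 45

```text
t: 10.35
position: [0.4938, -0.1015, 0.1379]
tcp_rot: [-0.137, 0.987, -0.087, 0.012]
force: [0.7, -0.2, -0.5]
gripper_width: 0.27
gripper_force: 49.7
```

```bash
python3 - <<'E'
from h import *
o,p,r=cur();print(o['moment'].round(2),p)
P,r=pose((.0235,.124),tilt=.28,y=-.0385,lift=.014);plan(P,r,1)
P,r=pose((.0235,.124),tilt=-.01,y=-.0385,lift=.014);plan(P,r,8)
E
```

```text
[-0.39 -0.04 -0.01] [ 0.49381514 -0.10152486  0.13787881]
t 10.35 tool err mm [-0.3  0.2  0.4] deg [ 0.21 -0.02 -0.05] F [ 0.7 -0.2 -0.5] 0.27 49.685725657618605
[-0.012, 0.005, 0.013, 0.001, -0.0, -0.0]
t 10.35 tool err mm [-0.4 -3.8  1. ] deg [-16.4   -0.02  -0.06] F [ 0.7 -0.2 -0.5] 0.27 49.685725657618605
[-0.001, -0.016, 0.004, -0.011, -0.0, -0.0]
[-0.001, -0.016, 0.003, -0.011, -0.0, -0.0]
[-0.001, -0.016, 0.003, -0.011, -0.0, -0.0]
[-0.001, -0.016, 0.002, -0.011, -0.0, -0.0]
[-0.001, -0.016, 0.002, -0.011, -0.0, -0.0]
[-0.001, -0.016, 0.001, -0.011, -0.0, -0.0]
[-0.001, -0.016, 0.001, -0.011, -0.0, -0.0]
[-0.001, -0.017, -0.0, -0.011, -0.0, -0.0]
```

Call:
send_rows --pt "0 -0.008 0.002 -0.006 0 0" --pt "0 -0.008 0.002 -0.006 0 0" --pt "0 -0.008 0.002 -0.006 0 0" --pt "0 -0.008 0.002 -0.006 0 0" --pt "0 -0.008 0.001 -0.006 0 0" --pt "0 -0.008 0.001 -0.006 0 0" --pt "0 -0.008 0.001 -0.006 0 0" --pt "0 -0.008 0.001 -0.006 0 0"

```text
t: 11.02
position: [0.4941, -0.0996, 0.1382]
tcp_rot: [-0.061, 0.994, -0.088, 0.006]
force: [-1.2, -1.7, 3.8]
gripper_width: 0.268
gripper_force: 49.7
```

Call:
send_rows --pt "0 -0.008 0.001 -0.006 0 0" --pt "0 -0.008 0.001 -0.006 0 0" --pt "0 -0.008 0.001 -0.006 0 0" --pt "0 -0.008 0.001 -0.006 0 0" --pt "0 -0.008 0 -0.006 0 0" --pt "0 -0.008 0 -0.006 0 0" --pt "0 -0.008 0 -0.005 0 0" --pt "0 0 0 0 0 0"

```text
t: 11.68
position: [0.4946, -0.0971, 0.1384]
tcp_rot: [0.003, 0.996, -0.087, 0.0]
force: [-0.3, -1.6, 5.7]
gripper_width: 0.271
gripper_force: 49.7
```

Call:
send_rows --pt "0 0 0 0 0 0" --pt "0 0 0 0 0 0" --pt "0 0 0 0 0 0" --pt "0 0 0 0 0 0" --pt "0 0 0 0 0 0" --pt "0 0 0 0 0 0" --pt "0 0 0 0 0 0" --pt "0 0 0 0 0 0"

```text
t: 12.35
position: [0.4946, -0.0972, 0.1383]
tcp_rot: [0.002, 0.996, -0.088, -0.0]
force: [-1.2, 0.5, 5.9]
gripper_width: 0.268
gripper_force: 49.7
```

```bash
python3 - <<'E'
from h import *
o,p,r=cur();print(o['moment'].round(2),p)
P,r=pose((.0235,.124),tilt=0,y=-.0385,lift=.014);plan(P,r,1)
im=ctrl.get_image("scene")
cv2.imwrite("pics/s5.png",cv2.resize(cv2.convertScaleAbs(im[225:355,190:365],alpha=1.2),(560,416),interpolation=cv2.INTER_CUBIC))
E
```

```text
[ 0.06  0.38 -0.05] [ 0.49460973 -0.09718195  0.13831857]
t 12.35 tool err mm [-0.4  0.6  0.3] deg [ 0.19 -0.01 -0.02] F [-1.2  0.5  5.9] 0.268 49.66682840808062
[-0.012, 0.02, 0.011, 0.001, -0.0, -0.0]
```

View pics/s5.png

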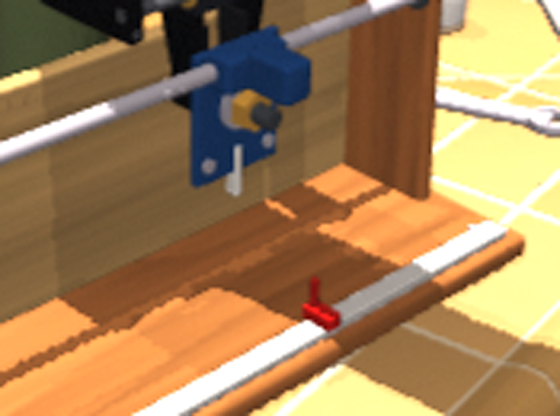

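The pointer tip is still at (236,193), so the bracket hasn't moved. The opening is unchanged at about 23.3 mm with the tool upright, where a slipped grip would read about 27 mm, so the flats have followed the pads to square.

```bash
python3 -c "
from plant import ctrl
print(ctrl.job_done())"
```

```text
the job is handed in; nothing more can be done
None
```

I handed the job in with the bracket within about 2 mm of the tag by my image fit and the bolt head held square at about 50 N. The hand-in returned no verdict, and I inferred that the bolt was square from the finger opening and tool angle.

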